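# Clear the cheese heel and sort three cheeses onto their boards

## Task

The three small cheeses at the cheese counter stand on each other's wooden boards. First throw away the dried-up end piece that lies on the white cutting board, by pushing it down through the sprung flap of the waste bin; then, using the cleared cutting board as the in-between place, put the round cheese on the round board, the square cheese on the square board and the log on the long board. Set each down gently in the middle of its board, the square one and the log in line with their board's edges, and never let an unwrapped cheese touch the bare counter.

Things in the scene. Friction and masses are not known exactly. Their poses are not given: they have to be found in the camera images.
- round_c (a point): round cheese: upright disc, 56 mm diameter, 40 mm high, ivory, about 110 g, firm. Point at its centre, 20 mm above its underside; z up. Starts on the square board.
- square_c (a point): square cheese: 56 x 56 mm, 38 mm high, rounded edges, cream, about 120 g, firm. Point at its centre, 19 mm above its underside; x and y along its sides, z up. Starts on the long board.
- log_c (a point): log cheese: 110 mm long, 44 mm wide, 42 mm high, rounded edges but flat underneath (it does not roll), chalk white, about 170 g. Point at its centre, 21 mm above its underside; x along its length, z up. Starts on the round board.
- heel_c (a point): the dried-up end piece (heel) of a hard cheese, the waste: 56 mm long, 32 mm wide, 36 mm high, yellow with brown rind on one long side and one end, about 50 g. Point at its centre, 18 mm above its underside; x along its length, y across its width, z up. Starts on the cutting board.
- round_board: round wooden board, 132 mm diameter, 16 mm thick, fixed. Origin at the centre of its underside, on the counter.
- square_board: square wooden board, 112 x 112 mm, 16 mm thick, fixed. Origin at the centre of its underside; x and y along its sides.
- long_board: long wooden board, 152 mm (its x) by 82 mm (its y), 16 mm thick, fixed. Origin at the centre of its underside.
- cutting_board: white plastic cutting board, 150 mm (its x) by 116 mm (its y), 16 mm thick, fixed. Origin at the centre of its underside. The free spot, once the heel is cleared.
- bin: counter-top waste bin of sheet metal, closed on top but for a black sprung flap; 210 mm (its x) by 180 mm (its y), 180 mm high, fixed, hollow. Origin at the centre of its underside, z up. The flap closes an opening in the top, level with it, that reaches from x = -30 mm (free edge) to x = +85 mm (hinge, along y) and 65 mm to either side in y.
- flap (a joint): the bin's smooth flap. 0 shut and level; swings down to 1.35 rad, springs shut by itself. The heel's weight does not open it: push the held heel down on it (3 to 9 N). Pushed 55 mm from the hinge, fingertips 50 mm below the bin's top, it is held about 0.8 rad open; let go there, a finger on either side in y, and the heel slides off past the free edge into the bin.
Things that resemble listed ones, but are neither listed nor needed, are in the scene too. What is shaped like the part that bears heel_c but purple is not meant. What is shaped like the part that bears round_c but red is not meant.

How it is judged:
On the way, in this order (a step that is already met when the one before it is completed fails the run):
1. the heel lies in the bin, before any cheese has been moved (z of heel_c in the frame of bin between 0 and 0.08 m and x of heel_c in the frame of bin between -0.105 and 0.105 m and y of heel_c in the frame of bin between -0.09 and 0.09 m and distance of each of round_c, square_c, log_c from where it was at the start of the episode below 0.03 m), for 0.2 s.
2. a cheese stands released on the cleared cutting board (((horizontal distance between round_c and cutting_board below 0.06 m and height (world z) of round_c below 0.041 m and contact force between round_cheese and the fingers below 0.2 N and linear speed of round_cheese below 0.03 m/s) or (horizontal distance between square_c and cutting_board below 0.06 m and height (world z) of square_c below 0.04 m and contact force between square_cheese and the fingers below 0.2 N and linear speed of square_cheese below 0.03 m/s) or (horizontal distance between log_c and cutting_board below 0.06 m and height (world z) of log_c below 0.042 m and contact force between log_cheese and the fingers below 0.2 N and linear speed of log_cheese below 0.03 m/s))), for 0.2 s.
At the end, for the whole second after the job is handed in: Heel inside the bin (centre under 80 mm above its underside), flap shut (< 0.12 rad). Each cheese upright and at rest on its own board, centre within 15 mm of the board's centre and 5 mm of its resting height; log within 0.2 rad of the board's length, square cheese within 0.2 rad of its sides (z of heel_c in the frame of bin between 0 and 0.08 m and x of heel_c in the frame of bin between -0.105 and 0.105 m and y of heel_c in the frame of bin between -0.09 and 0.09 m and value of joint flap below 0.12 rad and linear speed of heel below 0.03 m/s and horizontal distance between round_c and round_board below 0.015 m and height (world z) of round_c between 0.031 and 0.041 m and angle between each of round_c, square_c, log_c's own z axis and vertical below 0.12 rad and linear speed of each of round_cheese, square_cheese, log_cheese below 0.02 m/s and angular speed of each of round_cheese, square_cheese, log_cheese below 0.2 rad/s and horizontal distance between square_c and square_board below 0.015 m and height (world z) of square_c between 0.03 and 0.04 m and horizontal distance between log_c and long_board below 0.015 m and height (world z) of log_c between 0.032 and 0.042 m and angle between the x axis of log_c and the x axis of long_board, either way round below 0.2 rad and (angle between the x axis of square_c and the x axis of square_board, either way round below 0.2 rad or angle between the x axis of square_c and the y axis of square_board, either way round below 0.2 rad)); the robot touches nothing.
It fails at once if a cheese touches the bare counter or hangs off a board (height (world z) of round_c below 0.029 m or height (world z) of square_c below 0.028 m or height (world z) of log_c below 0.03 m).
It fails at once if a cheese is dropped: it comes down onto a board faster than 0.6 m/s (a fall of about 3 cm) ((height (world z) of round_c below 0.046 m and linear speed of round_cheese above 0.6 m/s) or (height (world z) of square_c below 0.045 m and linear speed of square_cheese above 0.6 m/s) or (height (world z) of log_c below 0.047 m and linear speed of log_cheese above 0.6 m/s)).
It also fails if it takes over 118 s, if anything falls off the work surface, if the arm or the gripper's body presses on something with over 40 N, if the wrist force passes 120 N, or if a joint passes its speed limit or range.

## Robot

A 6-joint arm with a two-finger parallel gripper is mounted at the origin on the work surface. World frame = base frame: x ahead of the robot, y to its left, z up, the work surface at z = 0. Lengths are in m, angles in rad, forces in N, time in s.
With the tool pointing down it reaches from about 0.35 to 0.775 m from the base axis. Payload 7.3 kg.
Tool frame: the origin (TCP) lies at the very end of the fingers, on their centre line; the grasp point (between the pads) lies 19 mm behind it (robot.tcp_to_grasp is the distance from the TCP to the grasp point, in m); x points along the fingers, y is the direction in which the jaws open and shut, and the axes are right-handed (so a half turn about x gives the same grasp; the last joint's range is limited). The gripper opens to 92 mm and grips with 3 to 60 N. Pads are 19 mm wide; open, the fingers measure 130 mm over their backs; the gripper's body (75 mm by 190 mm) begins 47 mm behind the grasp point.
Start: joints at [1.172, 0.342, 1.524, -0, 1.275, -0.146], TCP at [0.131, 0.508, 0.227] pointing down, gripper open.
Joint ranges: [-2.53, 2.53], [-0.77, 2.02], [0.04, 2.7], [-1, 4.14], [0.28, 2.66], [-3.11, 3.11]. Speed limits (rad/s): [2.57, 2.57, 3.14, 3.14, 3.14, 3.14].

## Interface

Orientations are given as [roll, pitch, yaw] about the fixed x, y, z axes, in that order (R = Rz(yaw) Ry(pitch) Rx(roll)).
In Python, from cell import robot gives the robot as it stands.
- The arm moves only by the tool move_arm, never from a script. Its argument "increments" is a list of rows, each a list of 4 numbers: the shift along the tool's x, y, z normalised to -1 to 1, where 1 is 40 cm, then the turn about the tool's x normalised to -1 to 1, where 1 is 60 degrees. In form: [[dx, dy, dz, twist], ...]. A call has 1 to 5 rows; each row is the pose to reach, as a shift and turn from the pose commanded when the call began, along the tool's axes at that moment; what a row does not reach only later rows make up. A row lasts 1/8 s, in which the tool goes at most 62.5 mm and 10.7 degrees, less where a joint would pass 70% of its speed; a pose out of reach is approached as far as the arm can. A call with a number of a shift or a turn outside -1 to 1 is refused whole. A call with a gripper value outside its range is refused whole. "gripper" is the closure, from 0 (fully open) to 1 (shut), set as the call begins (left out, the last holds). The fingers move at their own pace and stop on an object; "squeeze" is the grip in N (left out, the last holds). Time passes only in rows, so rows that repeat a pose let the fingers close. It gives the time, the measured TCP pose, the force and the opening at its end, in the units of the state.
- robot.observe(): the state, without advancing time (a new reading comes with each control period).
- robot.read_camera(name): name is "scene" or "top" or "wrist"; returns the picture (400x640x3 uint8, red, green, blue); there is no depth.
- robot.camera_params(name): a dict with "fx", "fy", "cx", "cy" (pixels), "k1" (the pictures are not rectified: a ray, as slopes to the right and down, at radius r is drawn at 1 + k1 r^2 times it, then the intrinsics apply), "R" (3x3) and "t" (3): a world point X has camera coordinates R X + t; the wrist camera has in their place "tool_from_camera" (4x4, takes a point from camera to tool coordinates, whose origin is the TCP and whose axes are the tool frame's). Camera axes: x right, y down, z forward; pixel columns grow to the right and rows downward; lengths in m; the calibration is good to about 2 mm. A picture is of the moment at which its call begins: read the wrist's pose just before it. camera_params takes no time and is no camera call.
- robot.hand_in(): hands the job in, once; it reports no verdict.
The state is a dict: "time": time; "qpos": joint angles; "qvel": joint speeds; "joint_efforts": joint torques, N m; "tool_pos": TCP position; "tool_rot": TCP orientation; "contact_force": force on the tool from outside, world axes, zero at the start; "torque": the same for the moment, N m; "opening": finger opening in m.
Only numpy, scipy, OpenCV 4.12 (cv2) and the standard library are available. Lean on these libraries where they do the work, as an engineer would, in place of code of your own. Each camera call takes 0.05 s, during which the arm holds its last target.

## Working session

There is one attempt and no reset: what is moved stays moved. The work goes in short steps, Python scripts to look and compute and a tool call to move; the robot and the scene stay as the last step left them, time stands still between calls to the robot, and variables do not carry over. Pictures are saved under pics/ and viewed, and the job is handed in when it is done.

Besides the shell and the picture viewer there is one more tool, called as name(argument=value, ...), one argument or row to a line, values as JSON. move_arm: Moves the arm, as the interface text tells. Its arguments: {"type":"object","properties":{"increments":{"type":"array","items":{"type":"array","items":{"type":"number"}}},"gripper":{"type":"number"},"squeeze":{"type":"number"}},"required":["increments"]}

```bash
ls; mkdir -p pics; python3 - <<'E'
from cell import robot
import cv2
for n in ["scene","top","wrist"]:
    if n=="wrist": print(robot.observe())
    cv2.imwrite(f"pics/{n}0.png",robot.read_camera(n)[:,:,::-1]); 
    p=robot.camera_params(n);print(n,p)
print(robot.tcp_to_grasp)
E
```

```text
pics
scene {'fx': 423.9058543711122, 'fy': 423.9058543711122, 'cx': 322.2237838060091, 'cy': 204.9363486001204, 'k1': -0.058342741511196575, 'R': array([[ 0.54818088,  0.83633937, -0.00584693],
       [ 0.69048146, -0.45650069, -0.56110825],
       [-0.47194605,  0.30355162, -0.82772178]]), 't': array([-0.32478961, -0.34966869,  1.40903357])}
top {'fx': 394.33453946540857, 'fy': 394.33453946540857, 'cx': 320.46474341654874, 'cy': 199.9412727613182, 'k1': -0.04517507616546227, 'R': array([[ 0.02969489, -0.99948775,  0.01193491],
       [-0.9872693 , -0.03119431, -0.15596872],
       [ 0.15626113, -0.00715149, -0.98768989]]), 't': array([-0.01037625,  0.63108462,  0.99753911])}
{'time': 0.1, 'qpos': array([ 1.17201620e+00,  3.42632891e-01,  1.52490900e+00,  1.92742435e-05,
        1.27539363e+00, -1.45970708e-01]), 'qvel': array([ 0.00018129, -0.00072034, -0.00389757,  0.00026323,  0.00043268,
       -0.00097563]), 'joint_efforts': array([ 9.80076184e-04, -4.32005453e+01, -2.44693655e+01,  7.18046352e-02,
        5.26025158e-02, -6.72931355e-05]), 'tool_pos': array([0.13113422, 0.50799252, 0.22612928]), 'tool_rot': array([-1.73049191,  1.56945333, -1.98330694]), 'contact_force': array([ 0.28584435,  0.24466976, -0.45312333]), 'torque': array([-0.02725214,  0.03188509, -0.0198341 ]), 'opening': 0.09140204641038575}
wrist {'fx': 335.0952949029399, 'fy': 335.0952949029399, 'cx': 319.941637498664, 'cy': 198.587177953823, 'k1': 0.004744950374165182, 'tool_from_camera': array([[-4.17583557e-07, -2.74374249e-01,  9.61622988e-01,
        -1.59390013e-01],
       [ 9.99999978e-01, -2.02137516e-04, -5.72404636e-05,
        -3.14362146e-04],
       [ 2.10085391e-04,  9.61622967e-01,  2.74374243e-01,
        -7.45999214e-02],
       [ 0.00000000e+00,  0.00000000e+00,  0.00000000e+00,
         1.00000000e+00]])}
0.0188
```

View pics/scene0.png

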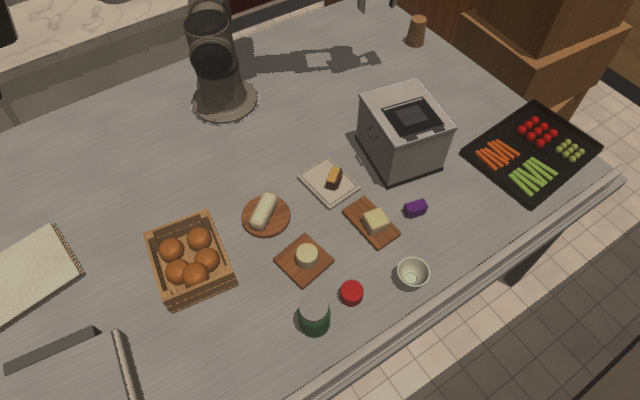

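View pics/top0.png

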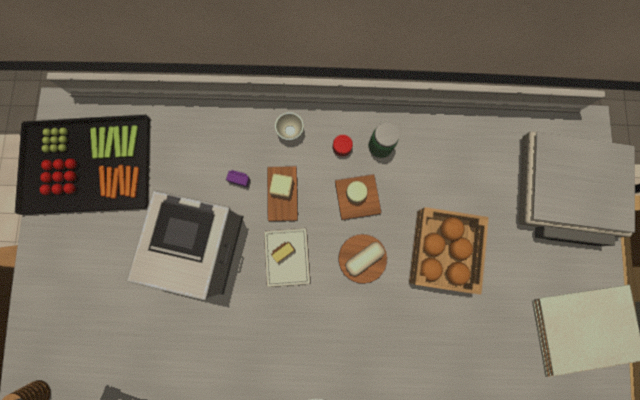

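View pics/wrist0.png

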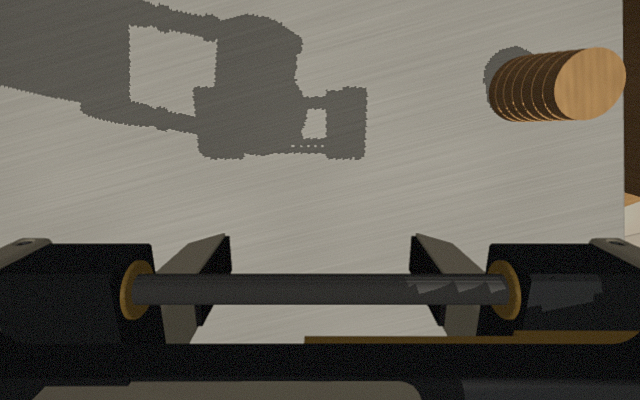

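The scene and top views agree. In the top view:
- The heel (yellow/brown) is at (283,252) on the white board (287,257). Its purple lookalike is at (238,178).
- The round cheese is at (357,192) on the square board. Its red lookalike is at (343,145).
- The square cheese is at (281,186) on the long board, and the log is at (365,259) on the round board.
- The bin is at (185,245), with its black flap near (182,232).

Next I'll check these in a close crop.

```bash
cat > h.py <<'E'
import numpy as np, cv2
from scipy.spatial.transform import Rotation as Ro
from cell import robot
def ray(n,uv,obs=None):
    p=robot.camera_params(n)
    K=np.array([[p['fx'],0,p['cx']],[0,p['fy'],p['cy']],[0,0,1]])
    d=cv2.undistortPoints(np.array(uv,float).reshape(-1,1,2),K,np.array([p['k1'],0,0,0.]))[:,0]
    d=np.c_[d,np.ones(len(d))]
    if n=='wrist':
        T=p['tool_from_camera'];R=Ro.from_euler('xyz',obs['tool_rot']).as_matrix()
        return obs['tool_pos']+R@T[:3,3], d@(R@T[:3,:3]).T
    return -p['R'].T@p['t'], d@p['R']
def plane(n,uv,z,obs=None):
    o,d=ray(n,uv,obs); s=(z-o[2])/d[:,2]; return (o+d*s[:,None])[:,:2]
def proj(n,X):
    p=robot.camera_params(n);X=np.atleast_2d(X)@p['R'].T+p['t'];s=X[:,:2]/X[:,2:]
    s=s*(1+p['k1']*(s**2).sum(1))[:,None]
    return s*[p['fx'],p['fy']]+[p['cx'],p['cy']]
def rect(pts):
    r=cv2.minAreaRect(pts.astype(np.float32)*1000); return np.round(r[0],1),np.round(r[1],1),round(r[2],1)
E
python3 - <<'E'
import cv2
a=cv2.imread('pics/top0.png')[160:300,220:400];cv2.imwrite('pics/c1.png',cv2.resize(a,None,fx=4.4,fy=4,interpolation=2)[:, :])
a=cv2.imread('pics/top0.png')[180:310,120:260];cv2.imwrite('pics/c2.png',cv2.resize(a,None,fx=4.4,fy=4.4,interpolation=2))
h=cv2.cvtColor(cv2.imread('pics/top0.png'),cv2.COLOR_BGR2HSV)
for n,(x,y) in dict(heel=(283,252),white=(275,270),sq=(281,186),lb=(282,211),rc=(357,192),sb=(347,205),log=(365,259),rb=(350,275),counter=(320,230),bin=(160,280),flap=(182,232)).items(): print(n,h[y,x])
E
```

```text
heel [ 26 123 176]
white [ 29  40 180]
sq [ 34  61 188]
lb [ 13 149 127]
rc [ 33  60 186]
sb [ 12 154 154]
log [ 36  44 186]
rb [ 13 137  97]
counter [ 19  41 149]
bin [ 23  35 176]
flap [13 24 74]
```

View pics/c1.png

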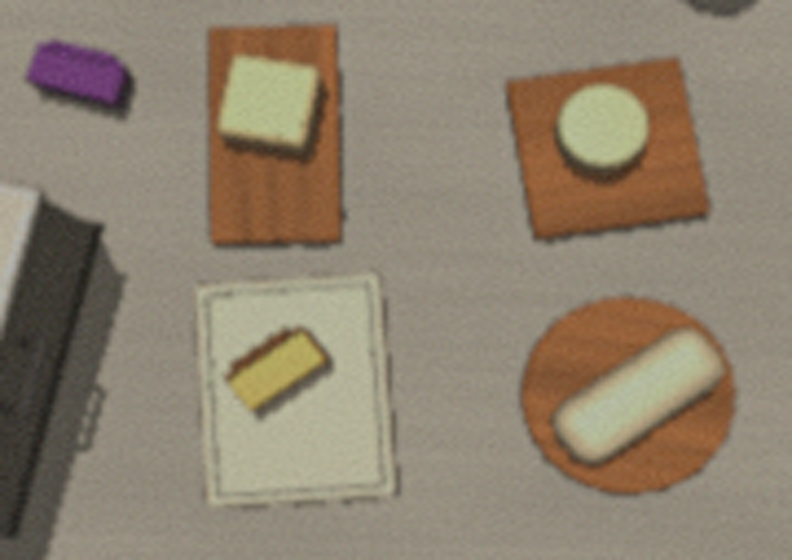

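View pics/c2.png

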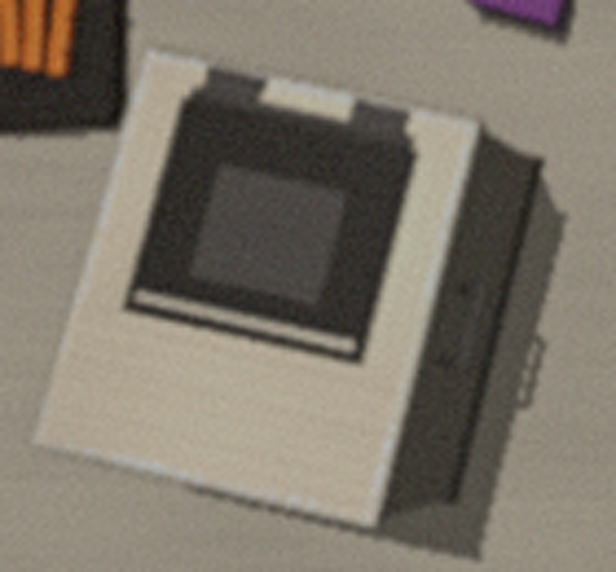

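The crop shows the yellow heel with brown rind on the white board, the square cheese on the long board, the disc on the square board and the log on the round board. The purple and red lookalikes are off the boards. The flap's hinge side is up in the image (+x), and its free edge has a light strip at the lower end.

```bash
cat > m.py <<'E'
from h import *
im=cv2.imread('pics/top0.png'); 
big=cv2.resize(im,None,fx=4,fy=4,interpolation=cv2.INTER_CUBIC); big=cv2.GaussianBlur(big,(5,5),0)
hsv=cv2.cvtColor(big,cv2.COLOR_BGR2HSV)
def comp(mask,seed):
    mask=cv2.morphologyEx(mask,cv2.MORPH_OPEN,np.ones((5,5)))
    n,l,s,c=cv2.connectedComponentsWithStats(mask)
    x,y=int(seed[0]*4+1.5),int(seed[1]*4+1.5)
    m=(l==l[y,x]).astype(np.uint8); 
    cs,_=cv2.findContours(m,cv2.RETR_EXTERNAL,cv2.CHAIN_APPROX_NONE)
    c=max(cs,key=cv2.contourArea)[:,0].astype(float)
    return (c-1.5)/4
def near(c0): pass
wood=cv2.inRange(hsv,(5,100,40),(20,255,255))
for n,s in dict(lb=(282,211),sb=(347,205),rb=(350,275)).items():
    c=comp(wood,s); p=plane('top',c,.016); print(n,rect(p),'circ',cv2.minEnclosingCircle(p.astype(np.float32)*1000))
heel=cv2.inRange(hsv,(22,90,120),(32,255,255)); c=comp(heel,(283,252)); print('heel',rect(plane('top',c,.052)))
ch=cv2.inRange(hsv,(24,30,155),(45,110,255))
for n,s,z in (('sq',(281,186),.054),('rc',(357,192),.056),('log',(365,259),.052),('cb',(275,270),.016)):
    c=comp(ch,s); p=plane('top',c,z); print(n,rect(p),cv2.minEnclosingCircle(p.astype(np.float32)*1000))
b=plane('top',[(153.4,191.8),(229.1,207.7),(205.9,299.3),(128.4,280)],.18);print(b,rect(b))
c2=lambda x,y:(120+(x+.5)/4.4-.5,180+(y+.5)/4.4-.5)
f=plane('top',[c2(125,310),c2(362,362),c2(413,150),c2(185,98)],.18);print('flap',f)
E
python3 m.py
```

```text
lb (array([652.4, 115. ]), array([151.4,  81.4]), 3.2) circ ((652.461181640625, 115.02015686035156), 83.80956268310547)
sb (array([649.2, -93. ]), array([111.3, 111.1]), 10.7) circ ((649.2355346679688, -92.72005462646484), 76.02088928222656)
rb (array([ 481.4, -108.1]), array([129.6, 129.3]), 29.2) circ ((481.6221923828125, -108.62141418457031), 65.45344543457031)
heel (array([490.3, 103.7]), array([24.6, 54.9]), 38.7)
sq (array([669.2, 116.8]), array([50.1, 50.3]), 81.1) ((669.24560546875, 116.71839904785156), 33.006446838378906)
rc (array([658.2, -86.2]), array([51.3, 50.6]), 1.1) ((658.1630249023438, -86.40877532958984), 26.1586971282959)
log (array([ 482.9, -110.9]), array([28.6, 93.9]), 38.4) ((485.4523010253906, -108.84834289550781), 47.01445770263672)
cb (array([479.6,  96. ]), array([146.2, 112.4]), 5.8) ((482.7698669433594, 95.4498062133789), 87.11087036132812)
[[0.61739106 0.40049339]
 [0.58564291 0.22056367]
 [0.37727247 0.25959395]
 [0.4133317  0.43908307]] (array([498.3, 330. ]), array([183.1, 212. ]), 79.4)
flap [[0.48215108 0.40022961]
 [0.45981105 0.27449981]
 [0.57052701 0.25578558]
 [0.59423735 0.37879188]]
```

```bash
cat >> h.py <<'E'
def go(x,y,z,jaw,obs=None):
    """increments to world tcp (m) and jaw-direction angle (deg)"""
    o=obs or robot.observe(); R=Ro.from_euler('xyz',o['tool_rot']).as_matrix()
    d=R.T@(np.array([x,y,z])-o['tool_pos'])
    cur=np.degrees(np.arctan2(R[1,1],R[0,1])); tw=-((jaw-cur+90)%180-90)
    print('t',round(o['time'],2),'tcp',np.round(o['tool_pos'],4),'xaxis',np.round(R[:,0],3),'jaw',round(cur,1),'q1,q6',np.round(o['qpos'][[0,5]],2),'open',round(o['opening'],4),'F',np.round(o['contact_force'],1))
    print('inc',np.round(d/.4,4),'twist/60',round(tw/60,3),'deg',round(tw,1))
E
python3 -c "
from h import *
go(.4927,.1056,.15,38.7)"
```

```text
t 0.15 tcp [0.1312 0.5081 0.2262] xaxis [-0.    -0.001 -1.   ] jaw 75.5 q1,q6 [ 1.17 -0.15] open 0.0918 F [-1.  -0.2 -0. ]
inc [ 0.1912 -0.7479  1.1268] twist/60 0.614 deg 36.8
```

move_arm(
  increments=[
    [0,-0.1,0.15,0.1],
    [0,-0.2,0.3,0.2],
    [0,-0.3,0.45,0.3],
    [0,-0.4,0.6,0.45],
    [0,-0.5,0.75,0.614],
  ],
  gripper=0,
  squeeze=25,
)

```text
time: 0.78
tool_pos: [0.3407, 0.2738, 0.2267]
tool_rot: [1.767, 1.57, 0.866]
contact_force: [0.5, 1.1, -0.4]
opening: 0.0914
```

```bash
python3 -c "
from h import *
go(.4927,.1056,.2,38.7)"
```

```text
t 0.78 tcp [0.3407 0.2738 0.2267] xaxis [ 0.  0. -1.] jaw 38.4 q1,q6 [ 0.5  -0.17] open 0.0914 F [ 0.5  1.1 -0.4]
inc [0.0668 0.0369 0.5657] twist/60 -0.005 deg -0.3
```

move_arm(
  increments=[
    [0,0.01,0.15,0],
    [0.02,0.02,0.3,0],
    [0.04,0.03,0.45,0],
    [0.067,0.037,0.566,0],
    [0.067,0.037,0.566,0],
  ],
)

```text
time: 1.4
tool_pos: [0.4938, 0.1055, 0.1985]
tool_rot: [-2.007, 1.569, -2.907]
contact_force: [-0.8, -0.1, -0.9]
opening: 0.0918
```

```bash
python3 -c "
from h import *
o=robot.observe(); im=robot.read_camera('wrist'); cv2.imwrite('pics/w1.png',im[:,:,::-1]); np.save('w1.npy',im)
import pickle;pickle.dump(o,open('w1.pkl','wb'))
go(.4927,.1056,.018,38.7)
h=cv2.cvtColor(im,cv2.COLOR_RGB2HSV)
m=cv2.inRange(h,(22,90,120),(32,255,255))|cv2.inRange(h,(3,80,20),(24,255,140))
n,l,s,c=cv2.connectedComponentsWithStats(m)
for i in range(1,n):
  if s[i,4]>300: print(s[i],c[i])
"
```

```text
t 1.45 tcp [0.4928 0.107  0.1991] xaxis [-0.002  0.    -1.   ] jaw 38.5 q1,q6 [ 0.06 -0.61] open 0.0919 F [-0.6 -0.2  0.2]
inc [ 0.4527 -0.0016  0.0032] twist/60 -0.003 deg -0.2
[ 304  151   34   65 1986] [320.28096677 182.57703927]
[362 190 128  81 534] [405.74531835 222.22659176]
[ 119  260   35   61 1059] [132.32294618 289.97639282]
[ 487  260   35   61 1043] [507.40556088 289.63087248]
[ 287  319  352   26 3660] [475.45519126 337.34836066]
```

View pics/w1.png

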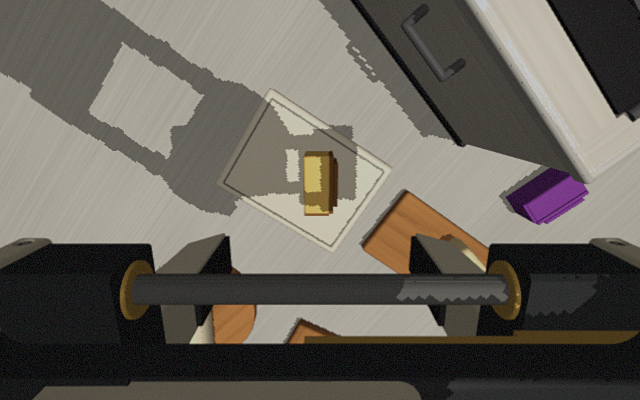

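The wrist view shows the yellow heel upright and centred between the fingers at (320,183), with the purple lookalike well away at (548,195).

```bash
python3 -c "
from h import *
import pickle;o=pickle.load(open('w1.pkl','rb'))
print(plane('wrist',[(305,152),(331,152),(331,215),(305,215),(338,183),(320,183)],.052,o))"
```

```text
[[0.46287091 0.12102987]
 [0.48146772 0.13579172]
 [0.5195933  0.08861157]
 [0.49999293 0.07303874]
 [0.50485926 0.11727824]
 [0.49165324 0.10679119]]
```

move_arm(
  increments=[
    [0.12,0,0.002,0],
    [0.25,0,0.002,0],
    [0.36,0,0.002,0],
    [0.43,0,0.002,0],
    [0.449,0,0.002,0],
  ],
)

```text
time: 2.08
tool_pos: [0.4916, 0.1084, 0.0192]
tool_rot: [-2.266, 1.568, 3.123]
contact_force: [0.2, -0.0, 0.7]
opening: 0.0916
```

move_arm(
  increments=[
    [0,0,0,0],
    [0,0,0,0],
    [0,0,0,0],
    [0,0,0,0],
    [0,0,0,0],
  ],
  gripper=1,
  squeeze=25,
)

```text
time: 2.7
tool_pos: [0.4934, 0.1073, 0.0206]
tool_rot: [1.158, 1.57, 0.262]
contact_force: [0.5, 0.4, -0.4]
opening: 0.0465
```

```bash
python3 -c "
from h import *
go(.5278,.3245,.24,79.4)"
```

```text
t 2.7 tcp [0.4934 0.1073 0.0206] xaxis [ 0.001  0.    -1.   ] jaw 38.7 q1,q6 [ 0.06 -0.61] open 0.0465 F [ 0.5  0.4 -0.4]
inc [-0.5484  0.4067 -0.37  ] twist/60 -0.679 deg -40.7
```

Still closing (46 mm), so I'll wait.

move_arm(
  increments=[
    [0,0,0,0],
    [0,0,0,0],
    [0,0,0,0],
    [0,0,0,0],
  ],
)

```text
time: 3.2
tool_pos: [0.4932, 0.1073, 0.0203]
tool_rot: [2.261, 1.571, 1.365]
contact_force: [0.0, -0.6, 0.3]
opening: 0.0322
```

move_arm(
  increments=[
    [-0.1,0,0,0],
    [-0.25,0,0,0],
    [-0.4,0,0,0],
    [-0.55,0,0,0],
    [-0.55,0,0,0],
  ],
)

```text
time: 3.82
tool_pos: [0.4955, 0.1076, 0.2451]
tool_rot: [0.97, 1.561, 0.074]
contact_force: [0.7, 0.1, -1.3]
opening: 0.0316
```

```bash
python3 -c "
from h import *
go(.5278,.3245,.24,79.4)"
```

```text
t 3.83 tcp [0.4955 0.1076 0.2451] xaxis [ 0.01   0.001 -1.   ] jaw 38.7 q1,q6 [ 0.06 -0.61] open 0.0316 F [ 0.7  0.1 -1.3]
inc [ 0.014   0.4019 -0.373 ] twist/60 -0.679 deg -40.7
```

move_arm(
  increments=[
    [0,0.08,-0.08,-0.15],
    [0,0.17,-0.16,-0.3],
    [0,0.26,-0.24,-0.45],
    [0,0.35,-0.32,-0.6],
    [0,0.4,-0.373,-0.679],
  ],
)

```text
time: 4.45
tool_pos: [0.5243, 0.3257, 0.2381]
tool_rot: [-2.633, 1.568, -2.812]
contact_force: [0.7, 0.1, 0.1]
opening: 0.0316
```

move_arm(
  increments=[
    [0,0,0,0],
    [0,0,0,0],
  ],
)

```text
time: 4.7
tool_pos: [0.5245, 0.3231, 0.2391]
tool_rot: [-2.384, 1.568, -2.57]
contact_force: [0.1, -0.2, -0.3]
opening: 0.032
```

```bash
python3 -c "
from h import *
o=robot.observe();im=robot.read_camera('wrist'); cv2.imwrite('pics/w2.png',im[:,:,::-1])
go(.5278,.3245,.13,79.4)"
```

```text
t 4.75 tcp [0.5247 0.3228 0.2396] xaxis [-0.001 -0.001 -1.   ] jaw 79.3 q1,q6 [ 0.43 -0.96] open 0.0318 F [ 0.5 -0.2 -0.2]
inc [0.2739 0.006  0.0071] twist/60 -0.001 deg -0.1
```

View pics/w2.png

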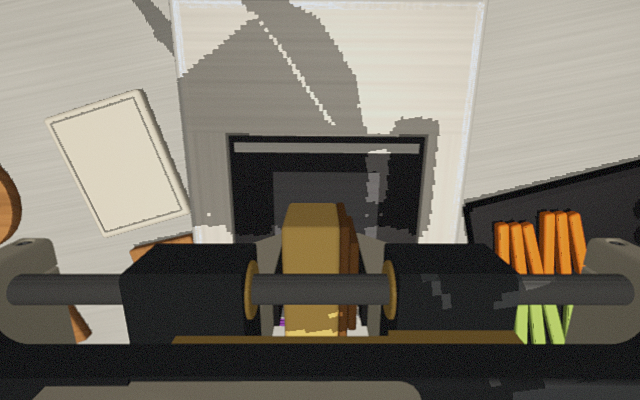

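The heel hangs between the fingers, centred over the flap (columns 228–428), with the free edge towards the robot. Now I'll push down.

move_arm(
  increments=[
    [0.06,0.006,0.008,0],
    [0.12,0.006,0.008,0],
    [0.16,0.006,0.008,0],
    [0.19,0.006,0.008,0],
    [0.22,0.006,0.008,0],
  ],
)

```text
time: 5.38
tool_pos: [0.5289, 0.3253, 0.1536]
tool_rot: [0.894, 1.569, 0.708]
contact_force: [-3.3, 0.3, 6.5]
opening: 0.0322
```

move_arm(
  increments=[
    [0.02,0,0,0],
    [0.04,0,0,0],
    [0.053,0,0,0],
    [0.053,0,0,0],
    [0.053,0,0,0],
  ],
)

```text
time: 6.0
tool_pos: [0.5276, 0.3255, 0.1304]
tool_rot: [-2.714, 1.568, -2.898]
contact_force: [-4.5, -0.1, 0.6]
opening: 0.0321
```

```bash
python3 -c "
from h import *
o=robot.observe();im=robot.read_camera('wrist'); cv2.imwrite('pics/w3.png',im[:,:,::-1])
go(.5278,.3245,.13,79.4)"
```

```text
t 6.05 tcp [0.5276 0.3255 0.1305] xaxis [-0.002 -0.001 -1.   ] jaw 79.4 q1,q6 [ 0.43 -0.96] open 0.0321 F [-5.9  0.7 -0.2]
inc [ 0.0012 -0.0023  0.0009] twist/60 0.0 deg 0.0
```

View pics/w3.png

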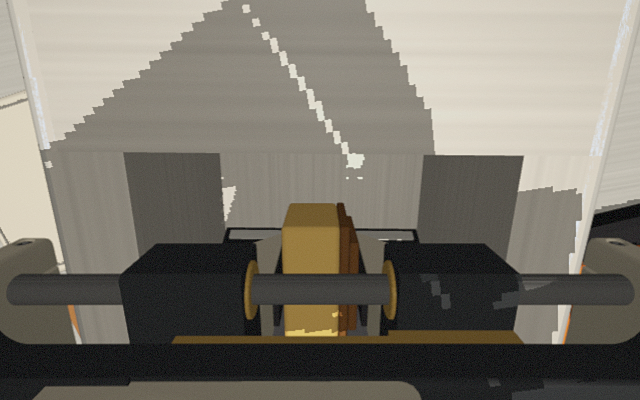

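move_arm(
  increments=[
    [0,0,0,0],
    [0,0,0,0],
    [0,0,0,0],
    [0,0,0,0],
    [0,0,0,0],
  ],
  gripper=0.35,
)

```text
time: 6.68
tool_pos: [0.5287, 0.3256, 0.1313]
tool_rot: [0.638, 1.57, 0.453]
contact_force: [-2.8, 2.1, 2.5]
opening: 0.0598
```

```bash
python3 -c "
from h import *
o=robot.observe();im=robot.read_camera('wrist'); cv2.imwrite('pics/w4.png',im[:,:,::-1])
go(.5278,.3245,.13,79.4)"
```

```text
t 6.72 tcp [0.5287 0.3256 0.1313] xaxis [ 0.  0. -1.] jaw 79.4 q1,q6 [ 0.43 -0.96] open 0.0598 F [-2.3  0.8  2.3]
inc [ 0.0032 -0.0032 -0.0016] twist/60 0.0 deg 0.0
```

View pics/w4.png

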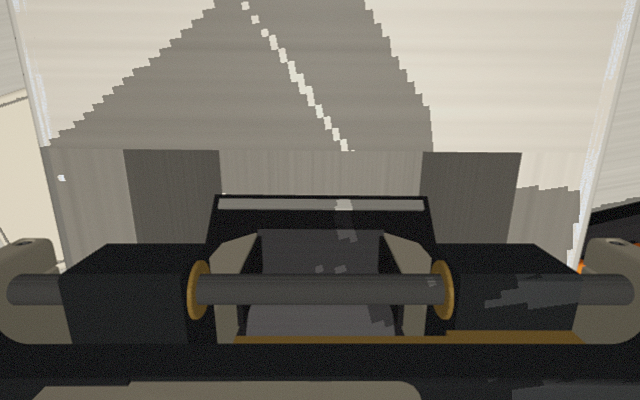

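The heel slid off into the bin and the flap is empty between the fingers. I'll retract straight up.

move_arm(
  increments=[
    [-0.05,0,0,0],
    [-0.12,0,0,0],
    [-0.2,0,0,0],
    [-0.27,0,0,0],
    [-0.27,0,0,0],
  ],
)

```text
time: 7.35
tool_pos: [0.5299, 0.3257, 0.2412]
tool_rot: [0.498, 1.565, 0.313]
contact_force: [0.1, 0.1, -0.1]
opening: 0.0594
```

```bash
python3 -c "
from h import *
o=robot.observe();im=robot.read_camera('wrist'); cv2.imwrite('pics/w5.png',im[:,:,::-1])
go(.658,-.0865,.2,10.7); go(.658,-.0865,.2,100.7)"
```

```text
t 7.4 tcp [0.5291 0.3254 0.2393] xaxis [ 0.002  0.    -1.   ] jaw 79.4 q1,q6 [ 0.43 -0.96] open 0.0596 F [ 0.8  0.9 -1.3]
inc [ 0.0986 -0.9529  0.5061] twist/60 1.145 deg 68.7
t 7.4 tcp [0.5291 0.3254 0.2393] xaxis [ 0.002  0.    -1.   ] jaw 79.4 q1,q6 [ 0.43 -0.96] open 0.0596 F [ 0.8  0.9 -1.3]
inc [ 0.0986 -0.9529  0.5061] twist/60 -0.355 deg -21.3
```

View pics/w5.png

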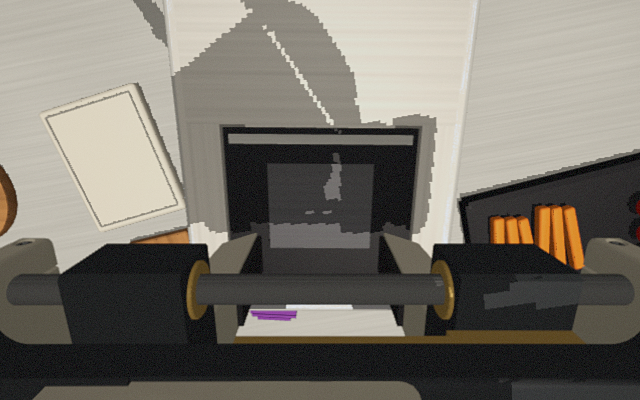

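The flap is shut again and the heel is gone. Next is the round cheese, with the jaws along y.

move_arm(
  increments=[
    [0,-0.15,0.08,-0.05],
    [0,-0.3,0.16,-0.1],
    [0,-0.45,0.25,-0.15],
    [0.02,-0.6,0.33,-0.177],
    [0.04,-0.75,0.41,-0.177],
  ],
  gripper=0,
)

```text
time: 8.02
tool_pos: [0.6254, 0.027, 0.2244]
tool_rot: [-3.137, 1.569, -3.137]
contact_force: [0.2, -0.2, 0.6]
opening: 0.0919
```

```bash
python3 -c "
from h import *
go(.658,-.0865,.19,90)"
```

```text
t 8.03 tcp [0.6254 0.027  0.2244] xaxis [-0.002 -0.    -1.   ] jaw 90.0 q1,q6 [-0.08 -1.65] open 0.0919 F [ 0.2 -0.2  0.6]
inc [ 0.0857 -0.2839  0.0816] twist/60 0.001 deg 0.0
```

move_arm(
  increments=[
    [0.03,-0.12,0.04,0],
    [0.06,-0.22,0.07,0],
    [0.086,-0.284,0.082,0],
    [0.086,-0.284,0.082,0],
  ],
)

```text
time: 8.52
tool_pos: [0.6574, -0.0858, 0.1895]
tool_rot: [2.917, 1.567, 2.915]
contact_force: [-0.1, 0.4, -0.3]
opening: 0.0917
```

```bash
python3 -c "
from h import *
o=robot.observe();im=robot.read_camera('wrist'); cv2.imwrite('pics/w6.png',im[:,:,::-1])
go(.658,-.0865,.02,90)
h=cv2.cvtColor(im,cv2.COLOR_RGB2HSV); m=cv2.inRange(h,(22,30,130),(45,140,255)); m[:, :240]=0;m[:,400:]=0;m[250:]=0
c=max(cv2.findContours(m,0,1)[0],key=cv2.contourArea);print(cv2.contourArea(c),cv2.boundingRect(c))
p=plane('wrist',c[:,0],.056,o);print(rect(p),cv2.minEnclosingCircle(p.astype(np.float32)*1000))"
```

```text
t 8.57 tcp [ 0.6577 -0.0843  0.1906] xaxis [-0.002  0.001 -1.   ] jaw 90.0 q1,q6 [-0.24 -1.81] open 0.0923 F [-0.9  0.5  1.1]
inc [ 0.4265 -0.006   0.0017] twist/60 -0.0 deg -0.0
1917.0 (289, 173, 60, 45)
(array([663.3, -88.7]), array([53.7, 40.9]), 80.2) ((656.8966064453125, -87.5273666381836), 27.041446685791016)
```

View pics/w6.png

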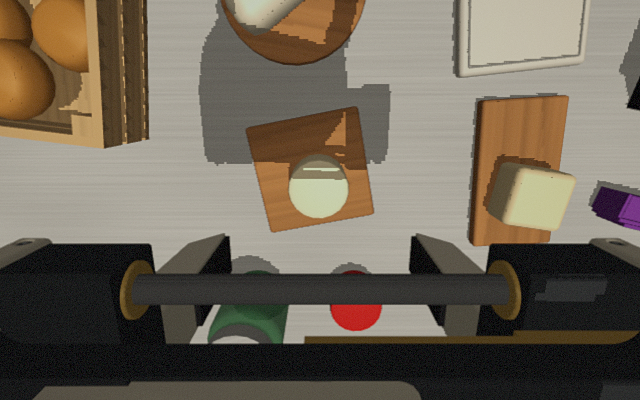

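The wrist view shows the round cheese top at about (319,187), which agrees with the top-camera position to within 1–2 mm. The red lid (356,300) and green jar are beyond the fingers. Descending.

move_arm(
  increments=[
    [0.12,-0.007,0.001,0],
    [0.25,-0.007,0.001,0],
    [0.35,-0.007,0.001,0],
    [0.41,-0.007,0.001,0],
    [0.424,-0.007,0.001,0],
  ],
)

```text
time: 9.2
tool_pos: [0.6578, -0.0851, 0.0211]
tool_rot: [2.755, 1.568, 2.758]
contact_force: [0.8, 0.2, 0.4]
opening: 0.0919
```

move_arm(
  increments=[
    [0,0,0,0],
    [0,0,0,0],
    [0,0,0,0],
    [0,0,0,0],
    [0,0,0,0],
  ],
  gripper=1,
  squeeze=15,
)

```text
time: 9.82
tool_pos: [0.659, -0.0873, 0.0231]
tool_rot: [-0.151, 1.57, -0.151]
contact_force: [-1.5, 1.0, 4.0]
opening: 0.0558
```

```bash
python3 -c "
from h import *
go(.480,.096,.15,90)"
```

```text
t 9.82 tcp [ 0.659  -0.0873  0.0231] xaxis [ 0.001 -0.    -1.   ] jaw 90.0 q1,q6 [-0.25 -1.82] open 0.0558 F [-1.5  1.   4. ]
inc [-0.3177  0.4583 -0.4471] twist/60 0.001 deg 0.0
```

move_arm(
  increments=[
    [0,0,0,0],
    [-0.02,0,0,0],
    [-0.06,0,0,0],
    [-0.13,0,0,0],
    [-0.2,0,0,0],
  ],
)

```text
time: 10.45
tool_pos: [0.6588, -0.0871, 0.104]
tool_rot: [0.101, 1.57, 0.102]
contact_force: [0.3, -0.0, -2.3]
opening: 0.0556
```

move_arm(
  increments=[
    [-0.1,0.05,-0.05,0],
    [-0.1,0.16,-0.16,0],
    [-0.1,0.27,-0.27,0],
    [-0.1,0.38,-0.37,0],
    [-0.1,0.458,-0.447,0],
  ],
)

```text
time: 11.08
tool_pos: [0.4782, 0.0975, 0.1435]
tool_rot: [0.414, 1.57, 0.416]
contact_force: [0.8, 0.9, -0.9]
opening: 0.0557
```

```bash
python3 -c "
from h import *
go(.480,.096,.15,90)"
```

```text
t 11.07 tcp [0.4782 0.0975 0.1435] xaxis [ 0.001  0.    -1.   ] jaw 90.1 q1,q6 [ 0.04 -1.53] open 0.0557 F [ 0.8  0.9 -0.9]
inc [-0.0162 -0.0038  0.0046] twist/60 0.001 deg 0.1
```

move_arm(
  increments=[
    [0.08,0,0.003,0],
    [0.17,0,0.003,0],
    [0.23,0,0.003,0],
    [0.27,0,0.003,0],
    [0.285,0,0.003,0],
  ],
)

```text
time: 11.7
tool_pos: [0.481, 0.096, 0.0284]
tool_rot: [2.99, 1.57, 2.99]
contact_force: [0.0, -0.3, -0.5]
opening: 0.0556
```

move_arm(
  increments=[
    [0.007,0,0,0],
    [0.012,0,0,0],
    [0.014,0,0,0],
    [0.014,0,0,0],
    [0.014,0,0,0],
  ],
)

```text
time: 12.32
tool_pos: [0.4812, 0.096, 0.0231]
tool_rot: [0.224, 1.57, 0.224]
contact_force: [-0.3, -0.2, 0.4]
opening: 0.0556
```

```bash
python3 -c "
from h import *
go(.480,.096,.021,90)"
```

```text
t 12.32 tcp [0.4812 0.096  0.0231] xaxis [ 0.  0. -1.] jaw 90.0 q1,q6 [ 0.04 -1.53] open 0.0556 F [-0.3 -0.2  0.4]
inc [ 0.0052  0.0001 -0.0029] twist/60 0.001 deg 0.0
```

move_arm(
  increments=[
    [0.002,0,0,0],
    [0.002,0,0,0],
  ],
)

```text
time: 12.58
tool_pos: [0.4812, 0.096, 0.023]
tool_rot: [0.07, 1.57, 0.07]
contact_force: [-2.3, -1.0, 8.5]
opening: 0.0556
```

move_arm(
  increments=[
    [0,0,0,0],
    [0,0,0,0],
    [0,0,0,0],
    [0,0,0,0],
    [0,0,0,0],
  ],
  gripper=0,
)

```text
time: 13.2
tool_pos: [0.4811, 0.0959, 0.022]
tool_rot: [2.037, 1.571, 2.037]
contact_force: [0.2, -0.1, 0.8]
opening: 0.0916
```

move_arm(
  increments=[
    [-0.04,0,0,0],
    [-0.1,0,0,0],
    [-0.2,0,0,0],
    [-0.3,0,0,0],
    [-0.37,0,0,0],
  ],
)

```text
time: 13.82
tool_pos: [0.4814, 0.096, 0.1719]
tool_rot: [0.097, 1.569, 0.098]
contact_force: [-0.1, -0.2, -0.7]
opening: 0.0918
```

```bash
python3 -c "
from h import *
o=robot.observe();im=robot.read_camera('wrist'); cv2.imwrite('pics/w7.png',im[:,:,::-1])
go(.669,.1168,.17,81.1)"
```

```text
t 13.88 tcp [0.483  0.0961 0.175 ] xaxis [ 0.007  0.    -1.   ] jaw 90.0 q1,q6 [ 0.04 -1.53] open 0.0917 F [ 0.8 -1.1  2.7]
inc [0.0158 0.0514 0.4649] twist/60 0.149 deg 8.9
```

View pics/w7.png

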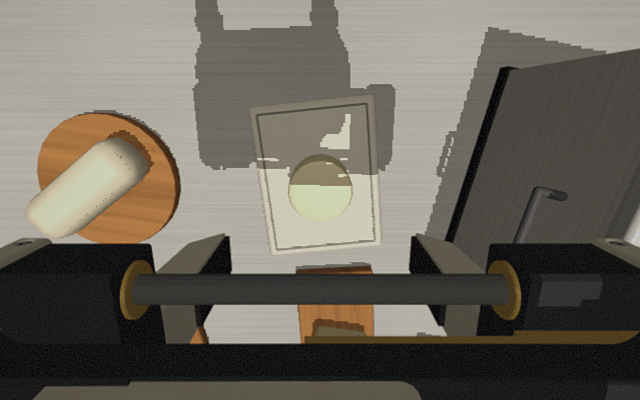

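The round cheese stands on the cutting board at (320,188). The 8.5 N reading as it was set down confirms contact. Next is the square cheese.

move_arm(
  increments=[
    [0,0.01,0.13,0.05],
    [0,0.025,0.26,0.1],
    [0,0.04,0.38,0.149],
    [0,0.0514,0.465,0.149],
    [0,0.0514,0.465,0.149],
  ],
  gripper=0.1,
)

```text
time: 14.5
tool_pos: [0.6681, 0.1166, 0.1681]
tool_rot: [-2.964, 1.57, -3.12]
contact_force: [-0.7, -0.4, -0.4]
opening: 0.0828
```

```bash
python3 -c "
from h import *
o=robot.observe();im=robot.read_camera('wrist'); cv2.imwrite('pics/w8.png',im[:,:,::-1])
go(.669,.1168,.02,81.1)
h=cv2.cvtColor(im,cv2.COLOR_RGB2HSV); m=cv2.inRange(h,(22,30,110),(45,140,255)); m[:, :260]=0;m[:,390:]=0;m[235:]=0
c=max(cv2.findContours(m,0,1)[0],key=cv2.contourArea);print(cv2.contourArea(c),cv2.boundingRect(c))
p=plane('wrist',c[:,0],.054,o);print(rect(p))"
```

```text
t 14.55 tcp [0.6668 0.1166 0.1685] xaxis [-0.002 -0.    -1.   ] jaw 81.1 q1,q6 [ 0.06 -1.36] open 0.0825 F [ 0.1  0.4 -0.1]
inc [0.3712 0.0014 0.0062] twist/60 0.0 deg 0.0
1900.5 (288, 189, 63, 36)
(array([678.4, 114.1]), array([53.2, 31.3]), 81.1)
```

View pics/w8.png

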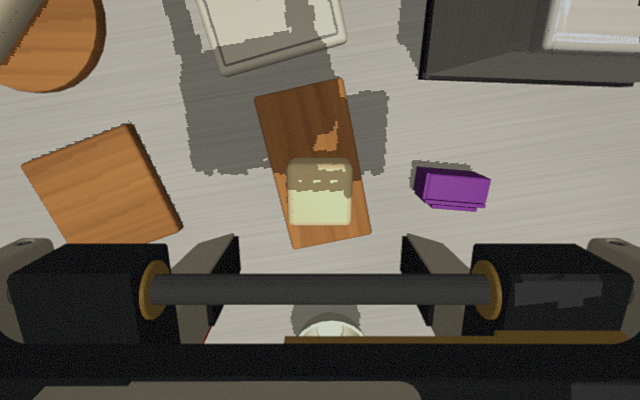

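The square cheese is centred at (320,191), parallel to the jaws and clear of the purple block.

move_arm(
  increments=[
    [0.12,0.001,0.003,0],
    [0.24,0.001,0.003,0],
    [0.32,0.001,0.003,0],
    [0.36,0.001,0.003,0],
    [0.369,0.001,0.003,0],
  ],
)

```text
time: 15.18
tool_pos: [0.6676, 0.1168, 0.0223]
tool_rot: [-3.001, 1.57, 3.127]
contact_force: [0.5, -0.5, 0.6]
opening: 0.0824
```

move_arm(
  increments=[
    [0,0,0,0],
    [0,0,0,0],
    [0,0,0,0],
    [0,0,0,0],
    [0,0,0,0],
  ],
  gripper=1,
)

```text
time: 15.8
tool_pos: [0.6688, 0.1168, 0.0235]
tool_rot: [0.213, 1.569, 0.057]
contact_force: [-1.0, -1.7, 5.3]
opening: 0.0559
```

move_arm(
  increments=[
    [0,0,0,0],
    [-0.02,0,0,0],
    [-0.06,0,0,0],
    [-0.13,0,0,0],
    [-0.2,0,0,0],
  ],
)

```text
time: 16.42
tool_pos: [0.6683, 0.1169, 0.104]
tool_rot: [0.723, 1.571, 0.568]
contact_force: [0.5, -0.2, -0.5]
opening: 0.056
```

```bash
python3 -c "
from h import *
go(.6492,-.093,.14,100.7)"
```

```text
t 16.43 tcp [0.6683 0.1169 0.104 ] xaxis [ 0.  0. -1.] jaw 81.1 q1,q6 [ 0.06 -1.36] open 0.056 F [ 0.5 -0.2 -0.5]
inc [-0.0901 -0.5258  0.0341] twist/60 -0.327 deg -19.6
```

move_arm(
  increments=[
    [-0.1,-0.1,0.007,-0.08],
    [-0.1,-0.22,0.014,-0.16],
    [-0.1,-0.34,0.021,-0.24],
    [-0.1,-0.45,0.028,-0.327],
    [-0.1,-0.526,0.034,-0.327],
  ],
)

```text
time: 17.05
tool_pos: [0.6489, -0.0953, 0.1435]
tool_rot: [-0.582, 1.57, -0.395]
contact_force: [-0.4, 0.6, -1.0]
opening: 0.0561
```

move_arm(
  increments=[
    [0,0,0,0],
    [0,0,0,0],
  ],
)

```text
time: 17.3
tool_pos: [0.6492, -0.0926, 0.143]
tool_rot: [0.666, 1.57, 0.852]
contact_force: [-0.2, 0.8, -2.1]
opening: 0.0558
```

```bash
python3 -c "
from h import *
go(.6492,-.093,.0222,100.7)"
```

```text
t 17.3 tcp [ 0.6492 -0.0926  0.143 ] xaxis [ 0.  0. -1.] jaw 100.7 q1,q6 [-0.26 -2.02] open 0.0558 F [-0.2  0.8 -2.1]
inc [ 0.3019 -0.0011 -0.0004] twist/60 0.0 deg 0.0
```

move_arm(
  increments=[
    [0.08,0,0,0],
    [0.17,0,0,0],
    [0.23,0,0,0],
    [0.27,0,0,0],
    [0.285,0,0,0],
  ],
)

```text
time: 17.92
tool_pos: [0.6491, -0.0922, 0.0279]
tool_rot: [2.443, 1.57, 2.631]
contact_force: [-0.2, 0.4, -0.6]
opening: 0.0559
```

move_arm(
  increments=[
    [0.007,0,0,0],
    [0.012,0,0,0],
    [0.015,0,0,0],
    [0.016,0,0,0],
    [0.016,0,0,0],
  ],
)

```text
time: 18.55
tool_pos: [0.6496, -0.0933, 0.0234]
tool_rot: [-0.343, 1.569, -0.156]
contact_force: [-1.7, 0.3, 6.0]
opening: 0.0561
```

Contact at 6 N. Release and rise.

move_arm(
  increments=[
    [0,0,0,0],
    [0,0,0,0],
    [0,0,0,0],
    [0,0,0,0],
    [0,0,0,0],
  ],
  gripper=0,
)

```text
time: 19.18
tool_pos: [0.6491, -0.0931, 0.022]
tool_rot: [1.766, 1.571, 1.953]
contact_force: [-0.6, -0.2, -0.9]
opening: 0.0912
```

move_arm(
  increments=[
    [-0.04,0,0,0],
    [-0.1,0,0,0],
    [-0.2,0,0,0],
    [-0.3,0,0,0],
    [-0.37,0,0,0],
  ],
)

```text
time: 19.8
tool_pos: [0.6498, -0.0933, 0.1737]
tool_rot: [-0.418, 1.567, -0.231]
contact_force: [-0.2, 0.4, -0.8]
opening: 0.0917
```

```bash
python3 -c "
from h import *
o=robot.observe();im=robot.read_camera('wrist'); cv2.imwrite('pics/w9.png',im[:,:,::-1])
go(.483,-.111,.17,38.4)"
```

```text
t 19.85 tcp [ 0.6513 -0.0936  0.1776] xaxis [ 0.009 -0.002 -1.   ] jaw 100.7 q1,q6 [-0.26 -2.02] open 0.0918 F [ 0.6 -0.7  2.8]
inc [ 0.0152  0.0357 -0.4216] twist/60 1.039 deg 62.3
```

View pics/w9.png

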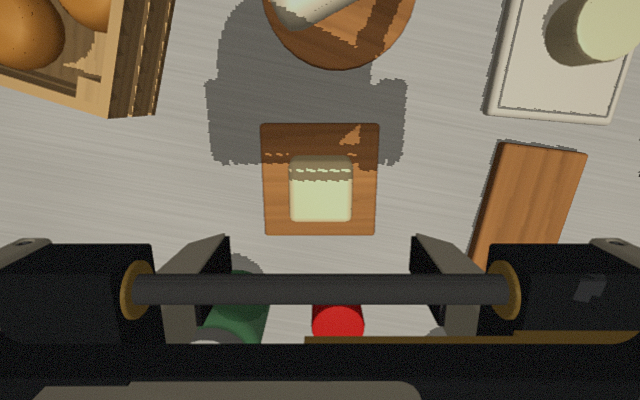

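The square cheese sits centred and aligned on its board at (321,188). Next, the log.

move_arm(
  increments=[
    [0,0,-0.08,0.17],
    [0,0.01,-0.17,0.34],
    [0,0.02,-0.26,0.51],
    [0,0.03,-0.35,0.68],
    [0,0.0357,-0.42,0.85],
  ],
)

```text
time: 20.48
tool_pos: [0.4801, -0.1103, 0.1707]
tool_rot: [0.387, 1.57, -0.322]
contact_force: [0.2, -0.1, 0.8]
opening: 0.0918
```

move_arm(
  increments=[
    [0,0,0,0.17],
    [0,0,0,0.189],
    [0,0,0,0.189],
  ],
)

```text
time: 20.85
tool_pos: [0.4817, -0.1104, 0.1703]
tool_rot: [0.682, 1.57, -0.215]
contact_force: [-0.4, -0.8, -0.8]
opening: 0.0921
```

```bash
python3 -c "
from h import *
o=robot.observe();im=robot.read_camera('wrist'); cv2.imwrite('pics/w10.png',im[:,:,::-1])
go(.483,-.111,.021,38.4)
h=cv2.cvtColor(im,cv2.COLOR_RGB2HSV); m=cv2.inRange(h,(20,20,100),(45,90,255)); m[:, :270]=0;m[:,370:]=0;m[245:]=0
cv2.imwrite('pics/m10.png',m)
print(plane('wrist',[(320,190)],.055,o))"
```

```text
t 20.9 tcp [ 0.4817 -0.1103  0.1702] xaxis [ 0. -0. -1.] jaw 38.5 q1,q6 [-0.38 -1.05] open 0.092 F [ 0.3 -0.6 -0.4]
inc [0.373  0.0014 0.0033] twist/60 0.002 deg 0.1
[[ 0.47919081 -0.10805865]]
```

View pics/w10.png

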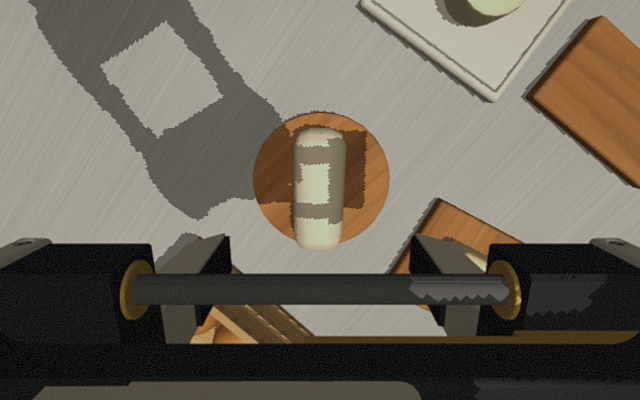

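```bash
python3 -c "
from h import *
o=robot.observe()
for z in (.037,.058):
  p=plane('wrist',[(320,127),(320,250)],z,o);print(p,p.mean(0),np.linalg.norm(p[0]-p[1]))"
```

```text
[[ 0.44730371 -0.06807157]
 [ 0.51862073 -0.15761511]] [ 0.48296222 -0.11284334] 0.11447341061235987
[[ 0.44641502 -0.06695305]
 [ 0.51261286 -0.1500691 ]] [ 0.47951394 -0.10851107] 0.10625643595014198
```

The log's centre comes out at (0.481, -0.111) with a length of about 110 mm, aligned with the jaws.

move_arm(
  increments=[
    [0.12,0.001,0.001,0],
    [0.24,0.001,0.001,0],
    [0.32,0.001,0.001,0],
    [0.36,0.001,0.001,0],
    [0.371,0.001,0.001,0],
  ],
)

```text
time: 21.52
tool_pos: [0.4816, -0.1101, 0.0205]
tool_rot: [-2.668, 1.569, 2.716]
contact_force: [-0.2, 0.0, 0.8]
opening: 0.0919
```

move_arm(
  increments=[
    [0,0,0,0],
    [0,0,0,0],
    [0,0,0,0],
    [0,0,0,0],
    [0,0,0,0],
  ],
  gripper=1,
)

```text
time: 22.15
tool_pos: [0.482, -0.1104, 0.0218]
tool_rot: [0.696, 1.57, -0.205]
contact_force: [-1.9, -2.5, -0.1]
opening: 0.0464
```

move_arm(
  increments=[
    [0,0,0,0],
    [0,0,0,0],
    [0,0,0,0],
  ],
)

```text
time: 22.52
tool_pos: [0.482, -0.1104, 0.0218]
tool_rot: [0.745, 1.571, -0.155]
contact_force: [-1.8, -0.6, 4.1]
opening: 0.0444
```

move_arm(
  increments=[
    [-0.01,0,0,0],
    [-0.03,0,0,0],
    [-0.07,0,0,0],
    [-0.14,0,0,0],
    [-0.2,0,0,0],
  ],
)

```text
time: 23.15
tool_pos: [0.482, -0.1103, 0.1028]
tool_rot: [1.125, 1.57, 0.224]
contact_force: [-0.7, 0.3, -1.7]
opening: 0.0439
```

```bash
python3 -c "
from h import *
go(.6524,.115,.15,93.2)"
```

```text
t 23.15 tcp [ 0.482  -0.1103  0.1028] xaxis [ 0.  0. -1.] jaw 38.4 q1,q6 [-0.38 -1.05] open 0.0439 F [-0.7  0.3 -1.7]
inc [-0.1177  0.6837 -0.1771] twist/60 -0.914 deg -54.8
```

move_arm(
  increments=[
    [-0.1,0.12,-0.03,-0.17],
    [-0.1,0.25,-0.06,-0.34],
    [-0.1,0.39,-0.1,-0.51],
    [-0.1,0.53,-0.14,-0.68],
    [-0.1,0.6837,-0.177,-0.85],
  ],
)

```text
time: 23.78
tool_pos: [0.6526, 0.1159, 0.1421]
tool_rot: [-1.343, 1.571, -1.349]
contact_force: [0.1, -0.6, -1.4]
opening: 0.044
```

```bash
python3 -c "
from h import *
go(.6524,.115,.0205,93.2)"
```

```text
t 23.77 tcp [0.6526 0.1159 0.1421] xaxis [ 0. -0. -1.] jaw 89.7 q1,q6 [ 0.06 -1.51] open 0.044 F [ 0.1 -0.6 -1.4]
inc [ 0.3039 -0.0022 -0.0006] twist/60 -0.058 deg -3.5
```

move_arm(
  increments=[
    [0.06,-0.001,0,-0.058],
    [0.14,-0.001,0,-0.058],
    [0.21,-0.001,0,-0.058],
    [0.26,-0.001,0,-0.058],
    [0.28,-0.001,0,-0.058],
  ],
)

```text
time: 24.4
tool_pos: [0.651, 0.1139, 0.0283]
tool_rot: [3.084, 1.568, 3.134]
contact_force: [0.5, -0.3, -2.3]
opening: 0.0441
```

move_arm(
  increments=[
    [0.008,0,0,0],
    [0.014,0,0,0],
    [0.018,0,0,0],
    [0.02,0,0,0],
    [0.021,0,0,0],
  ],
)

```text
time: 25.02
tool_pos: [0.6522, 0.1139, 0.0219]
tool_rot: [0.108, 1.57, 0.157]
contact_force: [-2.2, -0.5, 3.2]
opening: 0.0441
```

```bash
python3 -c "
from h import *
go(.6524,.115,.0205,93.2)"
```

```text
t 25.02 tcp [0.6522 0.1139 0.0219] xaxis [ 0.001  0.    -1.   ] jaw 92.9 q1,q6 [ 0.06 -1.56] open 0.0441 F [-2.2 -0.5  3.2]
inc [0.0034 0.0026 0.0007] twist/60 -0.006 deg -0.3
```

Log in contact. Release and rise.

move_arm(
  increments=[
    [0,0,0,0],
    [0,0,0,0],
    [0,0,0,0],
    [0,0,0,0],
    [0,0,0,0],
  ],
  gripper=0,
)

```text
time: 25.65
tool_pos: [0.652, 0.1139, 0.0212]
tool_rot: [1.522, 1.571, 1.571]
contact_force: [-0.9, 0.3, 0.6]
opening: 0.0889
```

move_arm(
  increments=[
    [-0.04,0,0,0],
    [-0.1,0,0,0],
    [-0.2,0,0,0],
    [-0.3,0,0,0],
    [-0.37,0,0,0],
  ],
)

```text
time: 26.28
tool_pos: [0.6526, 0.114, 0.173]
tool_rot: [0.032, 1.567, 0.082]
contact_force: [-0.2, -1.1, -0.3]
opening: 0.0916
```

```bash
python3 -c "
from h import *
o=robot.observe();im=robot.read_camera('wrist'); cv2.imwrite('pics/w11.png',im[:,:,::-1])
go(.481,.096,.15,90)"
```

```text
t 26.32 tcp [0.6541 0.1141 0.1768] xaxis [ 0.009  0.001 -1.   ] jaw 92.9 q1,q6 [ 0.06 -1.56] open 0.0915 F [ 0.7 -0.4  3.7]
inc [ 0.0629 -0.0236 -0.4351] twist/60 0.048 deg 2.9
```

View pics/w11.png

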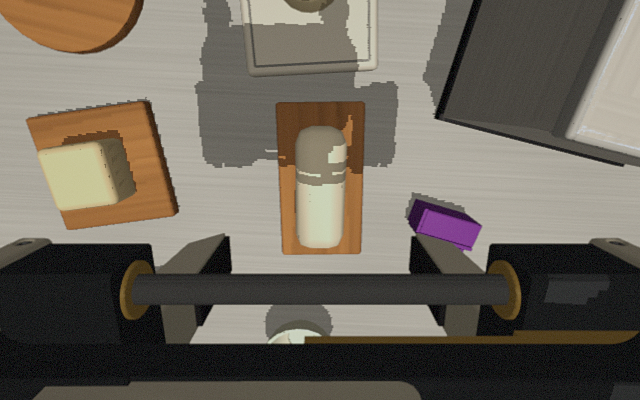

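The log lies centred and in line on its board (columns 295–347, board 277–365). Now I'll bring the round cheese home.

move_arm(
  increments=[
    [0,-0.005,-0.12,0.02],
    [0,-0.01,-0.24,0.048],
    [0,-0.017,-0.35,0.048],
    [0,-0.0236,-0.435,0.048],
    [0,-0.0236,-0.435,0.048],
  ],
)

```text
time: 26.95
tool_pos: [0.4768, 0.0958, 0.1702]
tool_rot: [0.474, 1.571, 0.474]
contact_force: [0.1, 1.0, -0.4]
opening: 0.0918
```

move_arm(
  increments=[
    [0,0,0,0],
    [0,0,0,0],
  ],
)

```text
time: 27.2
tool_pos: [0.4797, 0.0958, 0.1694]
tool_rot: [0.159, 1.57, 0.159]
contact_force: [0.1, -0.0, 0.0]
opening: 0.0921
```

```bash
python3 -c "
from h import *
o=robot.observe();im=robot.read_camera('wrist'); cv2.imwrite('pics/w12.png',im[:,:,::-1])
go(.481,.096,.022,90)"
```

```text
t 27.25 tcp [0.4795 0.0958 0.1692] xaxis [ 0.  0. -1.] jaw 90.0 q1,q6 [ 0.04 -1.53] open 0.0917 F [-0.2 -0.3  0. ]
inc [0.368  0.0004 0.0035] twist/60 -0.0 deg -0.0
```

View pics/w12.png

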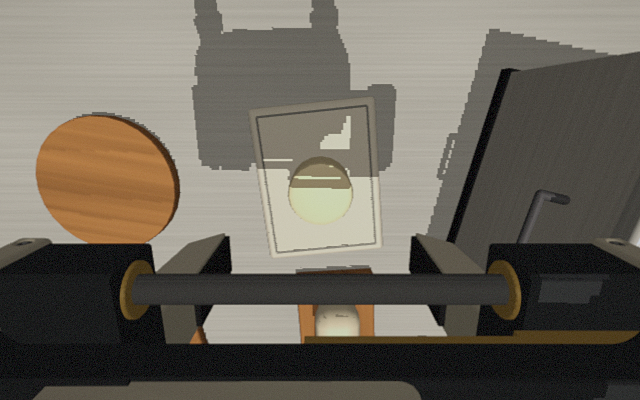

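The round cheese is centred between the fingers at (320,190), and the round board is empty.

move_arm(
  increments=[
    [0.12,0,0.004,0],
    [0.24,0,0.004,0],
    [0.32,0,0.004,0],
    [0.36,0,0.004,0],
    [0.368,0,0.004,0],
  ],
)

```text
time: 27.88
tool_pos: [0.48, 0.0958, 0.0207]
tool_rot: [-3.141, 1.568, -3.141]
contact_force: [0.3, -0.2, 0.8]
opening: 0.0921
```

move_arm(
  increments=[
    [0,0,0,0],
    [0,0,0,0],
    [0,0,0,0],
    [0,0,0,0],
    [0,0,0,0],
  ],
  gripper=1,
)

```text
time: 28.5
tool_pos: [0.4805, 0.0959, 0.0225]
tool_rot: [0.159, 1.57, 0.158]
contact_force: [0.4, 0.2, 3.2]
opening: 0.0556
```

move_arm(
  increments=[
    [0,0,0,0],
    [-0.02,0,0,0],
    [-0.06,0,0,0],
    [-0.13,0,0,0],
    [-0.2,0,0,0],
  ],
)

```text
time: 29.12
tool_pos: [0.4798, 0.0958, 0.1028]
tool_rot: [3.107, 1.57, 3.106]
contact_force: [0.9, -0.3, -1.5]
opening: 0.0557
```

```bash
python3 -c "
from h import *
go(.4815,-.1083,.14,90)"
```

```text
t 29.12 tcp [0.4798 0.0958 0.1028] xaxis [-0.001  0.    -1.   ] jaw 90.0 q1,q6 [ 0.04 -1.53] open 0.0557 F [ 0.9 -0.3 -1.5]
inc [-0.0929 -0.5102  0.0043] twist/60 -0.0 deg -0.0
```

move_arm(
  increments=[
    [-0.1,-0.1,0.003,0],
    [-0.1,-0.22,0.003,0],
    [-0.1,-0.34,0.003,0],
    [-0.1,-0.45,0.003,0],
    [-0.1,-0.51,0.003,0],
  ],
)

```text
time: 29.75
tool_pos: [0.481, -0.1102, 0.1422]
tool_rot: [-2.581, 1.571, -2.583]
contact_force: [0.1, 0.1, -0.8]
opening: 0.0562
```

move_arm(
  increments=[
    [0.06,0,0,0],
    [0.15,0,0,0],
    [0.22,0,0,0],
    [0.265,0,0,0],
    [0.282,0,0,0],
  ],
)

```text
time: 30.38
tool_pos: [0.4807, -0.1079, 0.0284]
tool_rot: [2.739, 1.569, 2.739]
contact_force: [-0.2, 0.1, -0.9]
opening: 0.0558
```

move_arm(
  increments=[
    [0.008,0,0,0],
    [0.013,0,0,0],
    [0.017,0,0,0],
    [0.018,0,0,0],
    [0.019,0,0,0],
  ],
)

```text
time: 31.0
tool_pos: [0.4816, -0.1083, 0.0224]
tool_rot: [-0.26, 1.57, -0.26]
contact_force: [-2.6, 0.4, 9.1]
opening: 0.0558
```

```bash
python3 -c "
from h import *
go(.4815,-.1083,.0225,90)"
```

```text
t 31.0 tcp [ 0.4816 -0.1083  0.0224] xaxis [ 0.001 -0.    -1.   ] jaw 90.0 q1,q6 [-0.38 -1.95] open 0.0558 F [-2.6  0.4  9.1]
inc [-0.0002 -0.0001 -0.0002] twist/60 -0.0 deg -0.0
```

In contact at 9 N. Release, rise and move back for a clear top view.

move_arm(
  increments=[
    [0,0,0,0],
    [0,0,0,0],
    [0,0,0,0],
    [0,0,0,0],
    [0,0,0,0],
  ],
  gripper=0,
)

```text
time: 31.62
tool_pos: [0.4814, -0.1082, 0.0216]
tool_rot: [1.335, 1.571, 1.335]
contact_force: [-0.8, -0.7, 0.6]
opening: 0.0919
```

move_arm(
  increments=[
    [-0.04,0,0,0],
    [-0.1,0,0,0],
    [-0.2,0,0,0],
    [-0.35,0,0,0],
    [-0.5,0,0,0],
  ],
)

```text
time: 32.25
tool_pos: [0.481, -0.1081, 0.2233]
tool_rot: [2.594, 1.57, 2.594]
contact_force: [0.7, -1.3, 0.4]
opening: 0.0919
```

move_arm(
  increments=[
    [-0.1,0,-0.1,0],
    [-0.2,-0.1,-0.2,0],
    [-0.2,-0.2,-0.3,0],
    [-0.2,-0.35,-0.35,0],
    [-0.2,-0.5,-0.4,0],
  ],
)

```text
time: 32.88
tool_pos: [0.3207, -0.3082, 0.3022]
tool_rot: [-0.708, 1.569, -0.708]
contact_force: [1.0, -0.3, -0.1]
opening: 0.0918
```

move_arm(
  increments=[
    [0,-0.1,0,0],
    [0,-0.2,0,0],
    [0,-0.3,0,0],
    [0,-0.3,0,0],
  ],
)

```text
time: 33.38
tool_pos: [0.3211, -0.4286, 0.3005]
tool_rot: [2.209, 1.569, 2.206]
contact_force: [-0.7, 0.0, -0.7]
opening: 0.0918
```

```bash
python3 -c "
from h import *
cv2.imwrite('pics/top1.png',robot.read_camera('top')[:,:,::-1]);cv2.imwrite('pics/scene1.png',robot.read_camera('scene')[:,:,::-1])
go(.3,-.4,.3,90)"; python3 - <<'E'
s=open('m.py').read().split('wood=')[0].replace('top0','top1')
exec(s+'''
ch=cv2.inRange(hsv,(24,30,155),(45,110,255))
for n,s,z,b in (('sq',(347,200),.054,(.6492,-.093)),('rc',(365,259),.056,(.4815,-.1083)),('log',(282,190),.052,(.6524,.115))):
    sd=proj('top',[b[0],b[1],z])[0]
    c=comp(ch,sd); p=plane('top',c,z); print(n,sd,rect(p),b)
''')
E
```

```text
t 33.48 tcp [ 0.3215 -0.4262  0.3011] xaxis [-0.     0.002 -1.   ] jaw 89.9 q1,q6 [-1.07 -2.64] open 0.0918 F [0.  0.9 0.6]
inc [ 0.0029  0.0656 -0.0538] twist/60 -0.001 deg -0.1
sq [359.07724592 194.15050164] (array([650.4, -91.7]), array([49.9, 50.3]), 10.8) (0.6492, -0.093)
rc [364.09492497 258.08092253] (array([ 481.5, -107.4]), array([51.3, 51.3]), 1.6) (0.4815, -0.1083)
log [280.82689111 190.64274924] (array([654.1, 115.3]), array([93.4, 27.1]), 2.7) (0.6524, 0.115)
```

View pics/top1.png

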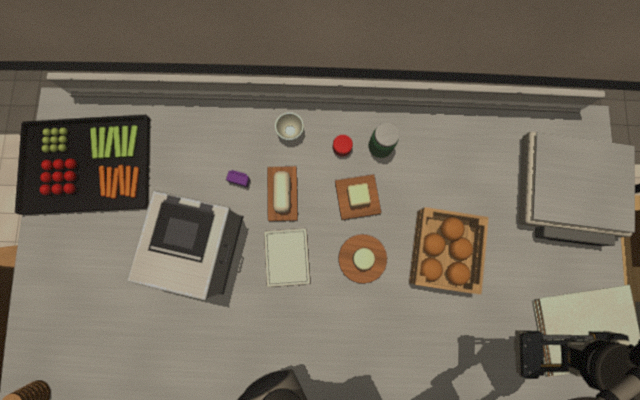

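View pics/scene1.png

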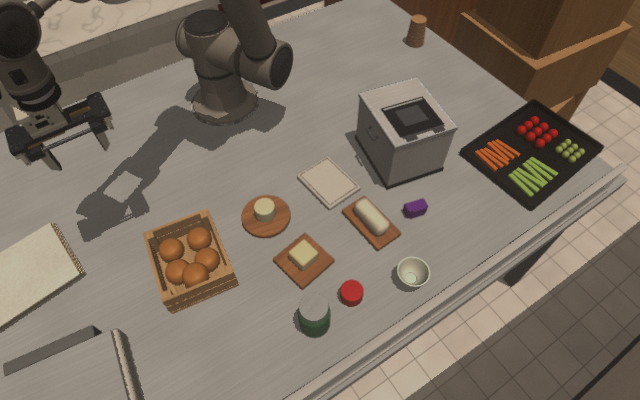

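Every cheese is within 2 mm and 1° of its board's centre and direction. The flap is shut, the cutting board is clear and the arm touches nothing. Handing in.

```bash
python3 -c "
from cell import robot
print(robot.hand_in())"
```

```text
the job is handed in; nothing more can be done
None
```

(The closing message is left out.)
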